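# Scoop the last ball knobs out of the parts bin

## Robot

A 7-joint arm with a two-finger parallel gripper is mounted at the origin on the work surface. World frame = base frame: x ahead of the robot, y to its left, z up, the work surface at z = 0. Lengths are in m, angles in rad, forces in N, time in s.
With the tool pointing down it reaches from about 0.35 to 0.9 m from the base axis. Payload 7.2 kg.
Tool frame: the origin (TCP) lies at the very end of the fingers, on their centre line; the grasp point (between the pads) lies 19 mm behind it; x points along the fingers, z is the direction in which the jaws open and shut, and the axes are right-handed (so a half turn about x gives the same grasp; the last joint's range is limited). The gripper opens to 88 mm and grips with 3 to 60 N. Pads are 20 mm wide; open, the fingers measure 115 mm over their backs; the gripper's body (75 mm by 178 mm) begins 61 mm behind the grasp point.
Start: joints at [1.146, 0.411, -0.013, 1.596, 0.006, 1.134, -0.082], TCP at [0.218, -0.586, 0.223] pointing down, gripper open.
Joint ranges: [-2.95, 2.95], [-0.29, 1.99], [-1.47, 1.44], [0.14, 2.54], [-1.03, 4.17], [0.13, 1.85], [-2.86, 2.86]. Speed limits (rad/s): [2.39, 2.39, 3.01, 3.01, 3.14, 3.14, 3.14].

## Interface

Orientations are given as a rotation vector (axis times angle).
In Python, from cell import robot, eyes gives the robot as it stands.
- The arm moves only by the shell command python3 -m jog 'ROWS' [FORCE]. ROWS is JSON, one flat list of numbers, 5 for each row, row after row: the closure, from -1 (fully open) to 1 (shut), so that 0 is half open, then the shift along the tool's x, y, z in mm, then the turn about the tool's x in degrees. In form: [fingers, dx, dy, dz, spin, fingers, dx, dy, dz, spin, ...]. A call has 1 to 8 rows; each row is the pose to reach, as a shift and turn from the pose commanded when the call began, along the tool's axes at that moment; what a row does not reach only later rows make up. A row lasts 1/10 s, in which the tool goes at most 50 mm and 8.59 degrees, less where a joint would pass 70% of its speed; a pose out of reach is approached as far as the arm can. A call with a gripper value outside its range is refused whole. The fingers move at their own pace and stop on an object; FORCE is the grip in N (left out, the last holds). Time passes only in rows, so rows that repeat a pose let the fingers close. It gives the time, the measured TCP pose, the force and the opening at its end, in the units of the state.
- robot.sense(): the state, without advancing time (a new reading comes with each control period).
- eyes.snapshot(name): name is "side" or "top" or "wrist"; returns a dict with "pixels" (480x640x3 uint8, blue, green, red), "intrinsics" (3x3 intrinsics, pixels), "distortion" ([k1, k2, p1, p2, k3] as OpenCV has them; the pictures are not rectified), "T" (4x4, takes a point from camera to world coordinates). Camera axes: x right, y down, z forward; pixel columns grow to the right and rows downward; lengths in m; the calibration is good to about 2 mm. A picture is of the moment at which its call begins. There is no depth.
- robot.sign_off(): hands the job in, once; it reports no verdict.
The state is a dict: "t": time; "joint_pos": joint angles; "qvel": joint speeds; "tau": joint torques, N m; "tool_pos": TCP position; "tool_rot": TCP orientation; "contact_force": force on the tool from outside, world axes, zero at the start; "moment": the same for the moment, N m; "opening": finger opening in m.
Only numpy, scipy, OpenCV 4.12 (cv2) and the standard library are available. Lean on these libraries where they do the work, as an engineer would, in place of code of your own. Each camera call takes 0.05 s, during which the arm holds its last target. There are 200 camera calls.

## Task

In the container store, take the green scoop by its upright grip and push it along the floor of the grey parts bin into the corner where the two orange ball knobs lie, so that the corner stops them and both roll into the scoop. Then lift the scoop out and stand it upright on the bench outside the bin with both orange knobs still in it, and let go. Do not touch the orange knobs with the gripper.

Things in the scene. Friction and masses are not known exactly. Their poses are not given: they have to be found in the camera images.
- scoop_grip (a point): Centre of the black grip of a green scoop 150 by 120 (mm) standing on the bench. x points to the open mouth, z up the grip. The point is 105 above the underside; mouth edge 137 ahead, back 13 behind. Grip bar: 24 wide (y), 28 thick (x), 30 up and down from the point. Floor 2.5; the mouth ramps from 1.5 to a 5 ridge 13 in, which keeps balls in. Sides 40 high, starting 42 behind the mouth edge.
- bin: Grey open bin, fixed. Outside 250 (x) by 330 (y) by 60 mm high, walls and floor 5 mm. Origin: centre of its underside, on the bench. Both orange knobs lie near its (+x,+y) or its (-x,-y) corner, within 115 mm of the side (x) wall and 90 mm of the end (y) wall. An unwanted black knob lies near the opposite corner. The scoop fits behind the orange knobs, mouth to the end wall.
- knob1_center (a point): Glossy orange ball knob, 36 mm in diameter, about 40 g, slippery, rolls when pushed. The point is the ball's centre; its axes mean nothing. The two orange knobs lie side by side on the bin's floor at the same corner, 35 to 45 and 85 to 95 mm from the side wall, not touching the walls.
- knob2_center (a point): Glossy orange ball knob, 36 mm in diameter, about 40 g, slippery, rolls when pushed. The point is the ball's centre; its axes mean nothing. The two orange knobs lie side by side on the bin's floor at the same corner, 35 to 45 and 85 to 95 mm from the side wall, not touching the walls.
Mind the look-alikes: they are no part of the job. Leave any pink look-alike of the part that bears knob2_center alone.

How it is judged:
By the outcome, as a careful person would: the job done as asked, in the order asked, and still so for the second after the job is handed in, with the robot touching nothing.
It also fails if it takes over 53 s, if anything falls off the work surface, if the arm or the gripper's body presses on something with over 40 N, if the wrist force passes 120 N, or if a joint passes its speed limit or range.

## Working session

There is one attempt and no reset: what is moved stays moved. The work goes in short steps, Python scripts to look and compute and a shell command to move; the robot and the scene stay as the last step left them, time stands still between calls to the robot, and variables do not carry over. Pictures are saved under pics/ and viewed, about 8 in all and at most 12, crops included, and the job is handed in when it is done.

```bash
mkdir -p pics; ls; cat > h.py <<'E'
import numpy as np, cv2
from cell import robot, eyes
from scipy.spatial.transform import Rotation as R
def snap(n,f):
    s=eyes.snapshot(n); cv2.imwrite('pics/'+f+'.png',s['pixels'])
    np.savez('pics/'+f+'.npz',K=s['intrinsics'],d=s['distortion'],T=s['T']); return s
def ray(f,uv):
    s=np.load('pics/'+f+'.npz'); p=cv2.undistortPoints(np.array([[uv]],float),s['K'],np.array(s['d'],float))[0,0]
    T=s['T']; return T[:3,3],T[:3,:3]@np.array([p[0],p[1],1])
def atz(f,uv,z):
    o,d=ray(f,uv); return o+d*(z-o[2])/d[2]
def proj(f,P):
    s=np.load('pics/'+f+'.npz'); T=np.linalg.inv(s['T'])
    return cv2.projectPoints(np.atleast_2d(np.array(P,float)),cv2.Rodrigues(T[:3,:3])[0],T[:3,3],s['K'],np.array(s['d'],float))[0][:,0]
E
python3 - <<'E'
from h import *
for n in('top','side'): snap(n,n+'0')
s=robot.sense(); print(s['t'],s['tool_pos'],R.from_rotvec(s['tool_rot']).as_matrix().round(3))
E
```

```text
pics
0.1 [ 0.21812087 -0.58522948  0.22190222] [[-0.001  0.937  0.349]
 [ 0.001  0.349 -0.937]
 [-1.    -0.    -0.001]]
```

View pics/top0.png

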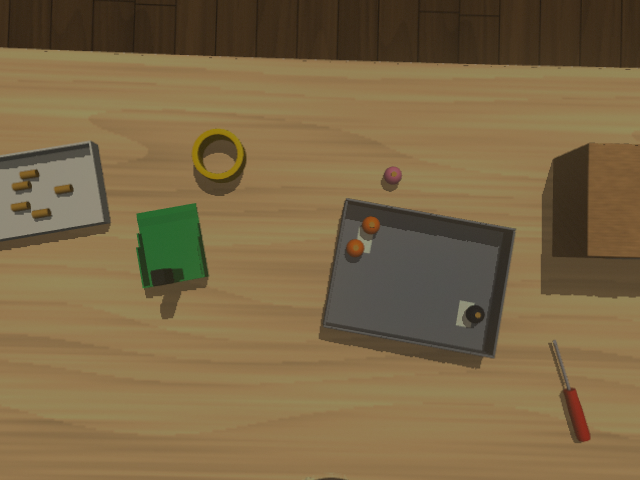

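View pics/side0.png

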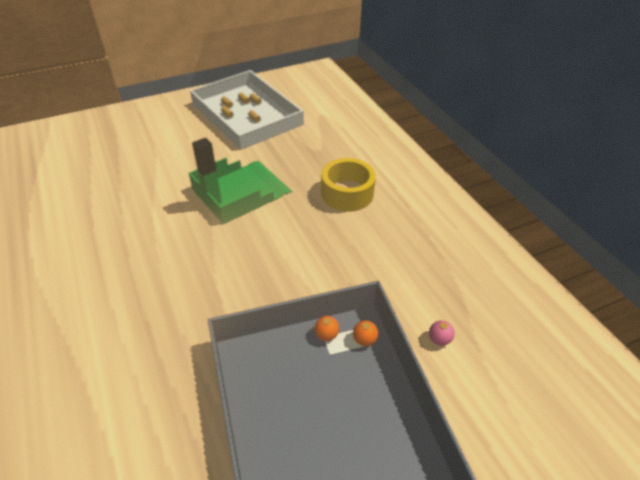

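The top view shows the scoop with its black grip near (163,277), and the mouth pointing up and slightly right. The orange knobs are at (371,225) and (355,247), at the bin's left end wall. Look-alikes: the pink ball outside the bin at (393,175) and the black knob at (475,314). The amber ring and the yellow bits in the tray at left are not knobs. I choose the two orange balls inside the bin.

```bash
python3 - <<'E'
from h import *
im=cv2.imread('pics/top0.png'); 
a=cv2.resize(im[195:300,130:220],None,fx=5,fy=5,interpolation=cv2.INTER_CUBIC)
b=cv2.resize(im[195:365,320:520],None,fx=3,fy=3,interpolation=cv2.INTER_CUBIC)[:525,:345]
c=np.hstack([a,np.zeros((525,5,3),np.uint8),b]); c=np.clip(c*1.6,0,255).astype(np.uint8)
cv2.imwrite('pics/c0.png',c[:, :800])
for uv in [(346,202),(514,229),(494,356),(326,326)]: print('rim',atz('top0',uv,.06).round(4))
for uv in [(371,225),(355,247)]: print('knob',atz('top0',uv,.023).round(4))
print('grip',atz('side0',(203,143),.135).round(4), 'griptop')
print(np.load('pics/top0.npz')['T'].round(3))
E
```

```text
Traceback (most recent call last):
ValueError: all the input array dimensions except for the concatenation axis must match exactly, but along dimension 0, the array at index 0 has size 525 and the array at index 2 has size 510
```

```bash
python3 - <<'E'
from h import *
im=cv2.imread('pics/top0.png'); 
a=cv2.resize(im[195:295,130:220],None,fx=5,fy=5,interpolation=cv2.INTER_CUBIC)
b=cv2.resize(im[195:295,320:388],None,fx=5,fy=5,interpolation=cv2.INTER_CUBIC)
c=np.hstack([a,np.zeros((500,5,3),np.uint8),b]); c=np.clip(c*1.6,0,255).astype(np.uint8)
cv2.imwrite('pics/c0.png',c[:, :800])
for uv in [(346,202),(514,229),(494,356),(326,326)]: print('rim',atz('top0',uv,.06).round(4))
for uv in [(371,225),(355,247)]: print('knob',atz('top0',uv,.023).round(4))
print('grip',atz('side0',(203,143),.135).round(4), 'griptop')
print(np.load('pics/top0.npz')['T'].round(3))
E
```

```text
rim [ 0.6516 -0.0101  0.06  ]
rim [ 0.6093 -0.3312  0.06  ]
rim [ 0.3684 -0.2966  0.06  ]
rim [0.4156 0.0214 0.06  ]
knob [ 0.6117 -0.0626  0.023 ]
knob [ 0.5673 -0.0322  0.023 ]
grip [0.5045 0.3141 0.135 ] griptop
[[ 0.028 -0.999  0.038  0.539]
 [-1.    -0.029 -0.011  0.042]
 [ 0.012 -0.038 -0.999  1.063]
 [ 0.     0.     0.     1.   ]]
```

View pics/c0.png

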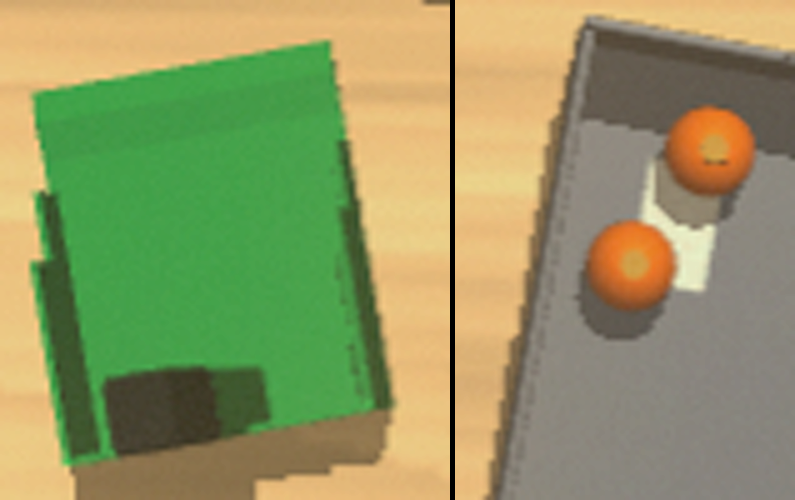

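```bash
python3 - <<'E'
from h import *
cp=lambda x,y:(129.6+x/5,194.6+y/5)
m=[atz('top0',cp(*p),.0015) for p in [(34,93),(330,42)]]; b=[atz('top0',cp(*p),.04) for p in [(68,465),(388,408)]]
print(np.round(m,4),np.round(b,4))
mm=sum(m)/2;bb=sum(b)/2; d=(mm-bb)[:2]; w=(m[0]-m[1])[:2]
print(np.linalg.norm(d),np.degrees(np.arctan2(d[1],d[0])),np.linalg.norm(w),np.degrees(np.arctan2(-w[0],w[1])))
u=d/np.linalg.norm(d); print('grip from mouth',mm[:2]-.137*u,'from back',bb[:2]+.013*u,'from top',atz('top0',cp(141,417),.135))
c=np.array([.5112,-.1541]);a=np.radians(-8);B=np.array([[np.cos(a),-np.sin(a)],[np.sin(a),np.cos(a)]])
print('black',B.T@(atz('top0',(475,314),.023)[:2]-c))
# fit bin using outer corners
E
```

```text
[[0.623  0.4056 0.0015]
 [0.6471 0.2889 0.0015]] [[0.4774 0.3736 0.04  ]
 [0.5025 0.2525 0.04  ]]
0.14910081099487138 13.273901764050171 0.1192108163096568 11.651855079558414
grip from mouth [0.50172786 0.31578742] from back [0.50260303 0.31599388] from top [0.50041915 0.31835333 0.135     ]
black [-0.05161948 -0.12522277]
```

```bash
cat >> h.py <<'E'
def go(x,y,z,yaw):
    s=robot.sense(); M=R.from_rotvec(s['tool_rot']).as_matrix(); p=np.array(s['tool_pos'])
    d=M.T@(np.array([x,y,z])-p)*1000; cy=np.degrees(np.arctan2(M[1,1],M[0,1]))
    print('t',s['t'],'pos',p.round(4),'yaw',cy.round(2),'x',M[:,0].round(3),'open',round(s['opening'],4),'F',np.round(s['contact_force'],1),'row',d.round(1),round((cy-yaw+180)%360-180,2),'q',np.round(s['joint_pos'],2))
E
python3 -m jog '[-1,20,581,-745,8, -1,20,581,-745,8, -1,20,581,-745,8, -1,20,581,-745,8, -1,20,581,-745,8, -1,20,581,-745,8, -1,20,581,-745,8, -1,20,581,-745,8]' 25
python3 -c "
from h import *
go(.502,.316,.2,12.3)"
```

```text
t: 0.9
tool_pos: [0.3386, -0.2023, 0.2141]
tool_rot: [1.048, 1.304, -1.048]
contact_force: [1.1, -0.1, 0.2]
opening: 0.0877
t 0.9 pos [ 0.3386 -0.2023  0.2141] yaw 12.43 x [ 0. -0. -1.] open 0.0877 F [ 1.1 -0.1  0.2] row [  14.   271.2 -471. ] 0.13 q [ 0.67  0.03 -0.26  2.11  0.01  1.   -0.95]
```

```bash
python3 -m jog '[-1,14,271,-471,0, -1,14,271,-471,0, -1,14,271,-471,0, -1,14,271,-471,0, -1,14,271,-471,0, -1,14,271,-471,0, -1,14,271,-471,0, -1,14,271,-471,0]'
python3 -c "
from h import *
go(.502,.316,.2,12.3)"
```

```text
t: 1.7
tool_pos: [0.4589, 0.1789, 0.2037]
tool_rot: [1.048, 1.304, -1.048]
contact_force: [0.7, -0.6, -0.6]
opening: 0.0878
t 1.7 pos [0.4589 0.1789 0.2037] yaw 12.41 x [ 0. -0. -1.] open 0.0878 F [ 0.7 -0.6 -0.6] row [   3.7   71.6 -124.6] 0.11 q [ 0.07  0.27 -0.64  1.9   0.19  1.03 -2.  ]
```

```bash
python3 -m jog '[-1,4,72,-125,0, -1,4,72,-125,0, -1,4,72,-125,0, -1,4,72,-125,0, -1,4,72,-125,0]'
python3 -c "
from h import *
snap('wrist','w0')
go(.502,.316,.086,12.3)
print(proj('w0',[[.502,.316,.135],[.502,.316,.2]]))"
```

```text
t: 2.2
tool_pos: [0.5012, 0.3156, 0.1988]
tool_rot: [1.045, 1.306, -1.048]
contact_force: [0.3, 0.6, 0.5]
opening: 0.088
t 2.25 pos [0.5016 0.3142 0.1991] yaw 12.47 x [-0.001 -0.001 -1.   ] open 0.0875 F [-0.5  0.6  0.2] row [113.1   0.9  -1.8] 0.17 q [-0.18  0.45 -0.63  1.67  0.29  1.11 -2.25]
[[323.05359779 250.44461133]
 [323.16154898 289.89768214]]
```

View pics/w0.png

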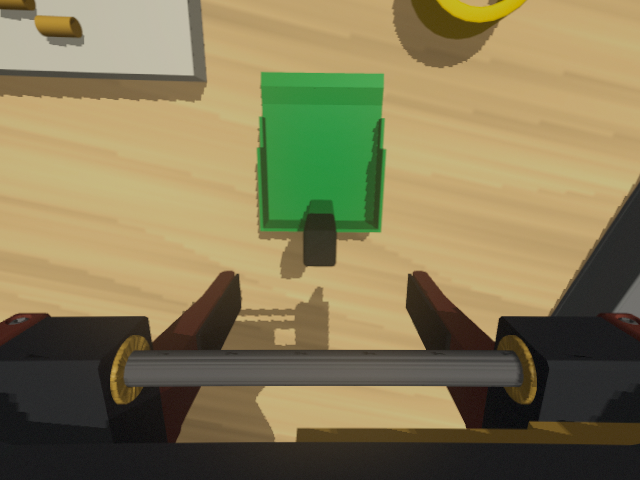

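The wrist view shows the grip top centred near (320,250), against (323,250) predicted, and the scoop is square to the tool. The pose holds, so I'm going down.

```bash
python3 -m jog '[-1,113,1,-3,0, -1,113,1,-3,0, -1,113,1,-3,0, -1,113,1,-3,0, 1,113,1,-3,0, 1,113,1,-3,0, 1,113,1,-3,0, 1,113,1,-3,0]' 50
python3 -m jog '[1,0,0,0,0, 1,0,0,0,0, 1,0,0,0,0]'
python3 -c "
from h import *
go(.502,.316,.25,12.3)"
```

```text
t: 3.05
tool_pos: [0.503, 0.3182, 0.0882]
tool_rot: [1.049, 1.303, -1.046]
contact_force: [0.1, -0.1, 0.2]
opening: 0.0593
t: 3.35
tool_pos: [0.5023, 0.3179, 0.0869]
tool_rot: [1.048, 1.304, -1.048]
contact_force: [-1.0, 0.6, 0.8]
opening: 0.0352
t 3.35 pos [0.5023 0.3179 0.0869] yaw 12.45 x [ 0. -0. -1.] open 0.0352 F [-1.   0.6  0.8] row [-163.1   -0.7    1.8] 0.15 q [-0.23  0.58 -0.58  1.78  0.39  0.91 -2.33]
```

```bash
python3 -m jog '[1,0,0,0,0, 1,0,0,0,0, 1,-115,0,0,0, 1,-115,0,0,0, 1,-115,0,0,0, 1,-115,0,0,0, 1,-115,0,0,0]'
python3 - <<'E'
from h import *
go(.502,.316,.2,12.3)
im=cv2.imread('pics/top0.png'); t=[]
for u,v in [(346,200),(514,229),(494,356),(326,326)]:
    c=cv2.resize(im[v-14:v+14,u-19:u+19],None,fx=10,fy=10,interpolation=cv2.INTER_CUBIC); t.append(np.clip(c*1.8,0,255).astype(np.uint8))
cv2.imwrite('pics/c1.png',np.vstack([np.hstack(t[:2]),np.hstack(t[2:])]))
E
```

```text
t: 4.05
tool_pos: [0.5018, 0.317, 0.2003]
tool_rot: [1.046, 1.304, -1.05]
contact_force: [0.1, -0.1, -2.1]
opening: 0.0239
t 4.05 pos [0.5018 0.317  0.2003] yaw 12.43 x [-0.001 -0.002 -1.   ] open 0.0239 F [ 0.1 -0.1 -2.1] row [ 0.3 -0.1  1. ] 0.13 q [-0.18  0.46 -0.64  1.67  0.29  1.12 -2.25]
```

View pics/c1.png

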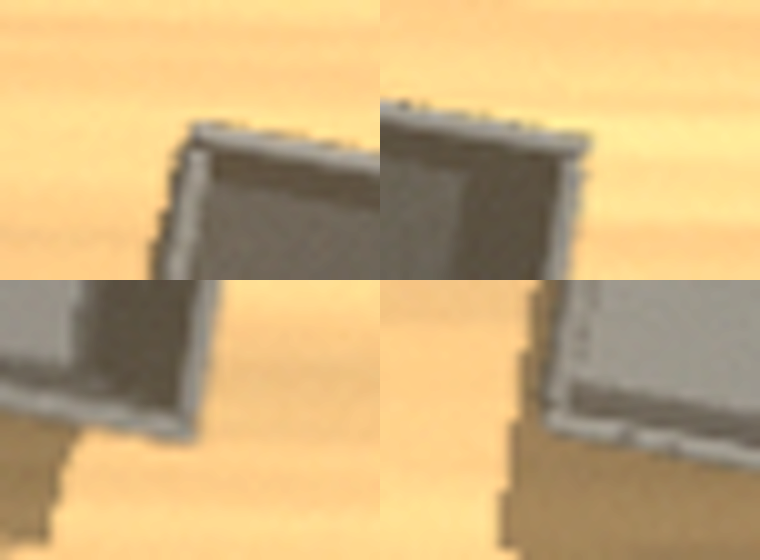

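```bash
python3 - <<'E'
from h import *
P=np.array([atz('top0',uv,.06)[:2] for uv in [(345.7,197.9),(515.5,228),(494,357.5),(323,326.5)]])
print(P.round(4),[np.linalg.norm(P[i]-P[i-1]).round(4) for i in range(4)])
L=np.array([[.125,.165],[.125,-.165],[-.125,-.165],[-.125,.165]])
c=P.mean(0);U,_,V=np.linalg.svd(L.T@(P-c)); B=(U@V).T
print('c',c,'yaw',np.degrees(np.arctan2(B[1,0],B[0,0])),'res',((P-c)@B-L).round(4).tolist())
np.savez('bin.npz',c=c,B=B)
k=[B.T@(atz('top0',uv,.023)[:2]-c) for uv in [(371.3,224.5),(355.6,247.4),(475,314)]]
print('knob from side,end walls',[(.12-a[0],.16-a[1]) for a in k])
for e in (.130,.015): # mouth edge distance to end wall
    y=.16-e-.137; x=.12-.0635
    print(e,c+B@[x,y])
E
```

```text
[[ 0.6594 -0.0093]
 [ 0.6113 -0.334 ]
 [ 0.3657 -0.2967]
 [ 0.4145  0.0271]] [np.float64(0.2476), np.float64(0.3282), np.float64(0.2484), np.float64(0.3274)]
c [ 0.51270996 -0.1532334 ] yaw -8.523390302727002 res [[-0.0012, -0.0009], [-0.0008, 0.0008], [0.0008, 0.0013], [0.0011, -0.0012]]
knob from side,end walls [(np.float64(0.0344776831151135), np.float64(0.056147623153241025)), (np.float64(0.08450485205303833), np.float64(0.03347501646453849)), (np.float64(0.17183829810473486), np.float64(0.28676989687174614))]
0.13 [ 0.55272714 -0.26742568]
0.015 [ 0.56977165 -0.1536958 ]
```

```bash
python3 -c "
from h import *
go(.5542,-.2575,.2,81.5)"
```

```text
t 4.05 pos [0.5018 0.317  0.2003] yaw 12.43 x [-0.001 -0.002 -1.   ] open 0.0239 F [ 0.1 -0.1 -2.1] row [  1.1 -72.5 572.3] -69.07 q [-0.18  0.46 -0.64  1.67  0.29  1.12 -2.25]
```

```bash
python3 -m jog '[1,0,-3,20,-4, 1,0,-7,55,-11, 1,0,-72,572,-69, 1,0,-72,572,-69, 1,0,-72,572,-69, 1,0,-72,572,-69, 1,0,-72,572,-69, 1,0,-72,572,-69]'
python3 -c "
from h import *
go(.5542,-.2575,.2,81.5)"
```

```text
t: 4.85
tool_pos: [0.5323, -0.0197, 0.1994]
tool_rot: [0.244, 1.561, -0.244]
contact_force: [0.6, -0.5, -1.0]
opening: 0.0237
t 4.85 pos [ 0.5323 -0.0197  0.1994] yaw 72.17 x [-0.004  0.001 -1.   ] open 0.0237 F [ 0.6 -0.5 -1. ] row [  -0.8 -219.7   93.6] -9.33 q [ 0.58  0.39 -0.81  1.81  0.32  1.08 -0.65]
```

```bash
python3 -m jog '[1,-1,-220,94,-9, 1,-1,-220,94,-9, 1,-1,-220,94,-9, 1,-1,-220,94,-9, 1,-1,-220,94,-9, 1,-1,-220,94,-9, 1,-1,-220,94,-9]'
python3 -c "
from h import *
snap('wrist','w1')
go(.5542,-.2575,.12,81.5)"
```

```text
t: 5.55
tool_pos: [0.553, -0.2566, 0.1999]
tool_rot: [0.129, 1.571, -0.126]
contact_force: [0.3, 1.0, -0.7]
opening: 0.0237
t 5.6 pos [ 0.5535 -0.2549  0.2006] yaw 80.85 x [-0.003  0.003 -1.   ] open 0.0236 F [-0.2  0.2 -3.3] row [80.6 -2.6  1.4] -0.65 q [ 0.89  0.52 -0.76  1.62  0.38  1.16 -0.12]
```

View pics/w1.png

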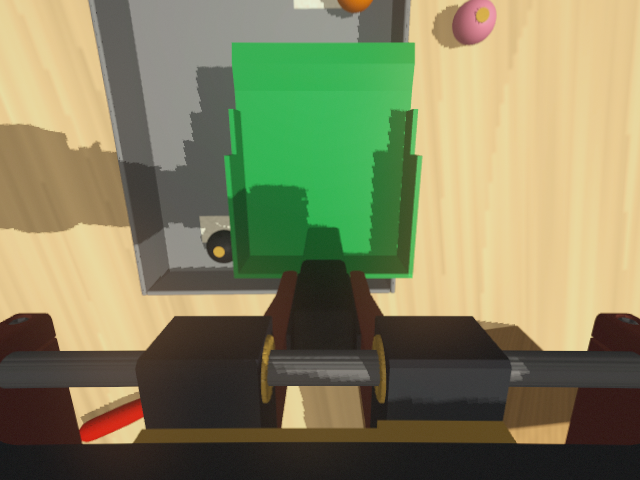

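```bash
python3 - <<'E'
from h import *
b=np.load('bin.npz');c,B=b['c'],b['B']
for uv in [(232,43),(414,43)]:
    p=atz('w1',uv,.115); print('mouth bin frame',(B.T@(p[:2]-c)).round(4))
for uv in [(414,276),(234,276)]:
    p=atz('w1',uv,.153); print('back bin frame',(B.T@(p[:2]-c)).round(4))
for uv in [(145,294),(410,0)]: print('bin outer',(B.T@(atz('w1',uv,.06)[:2]-c)).round(4))
p=atz('w1',(393,291),.06); print('corner +x-y',(B.T@(p[:2]-c)).round(4))
E
```

```text
mouth bin frame [-0.0029  0.0418]
mouth bin frame [0.1163 0.0401]
back bin frame [ 0.116  -0.1084]
back bin frame [-0.0051 -0.1069]
bin outer [-0.1216 -0.1634]
bin outer [0.1244 0.0828]
corner +x-y [ 0.1226 -0.1634]
```

```bash
python3 -m jog '[1,20,-2,0,-0.7, 1,60,-2,0,-0.7, 1,90,-2,0,-0.7, 1,104,-2,0,-0.7, 1,104,-2,0,-0.7]'
python3 -m jog '[1,2,0,0,0, 1,3,0,0,0, 1,3,0,0,0]'
python3 -c "
from h import *
go(.5542,-.2575,.0915,81.5)"
```

```text
t: 6.1
tool_pos: [0.5531, -0.256, 0.0968]
tool_rot: [0.116, 1.572, -0.113]
contact_force: [-0.0, -1.2, -1.5]
opening: 0.0238
t: 6.4
tool_pos: [0.555, -0.2581, 0.0971]
tool_rot: [0.116, 1.566, -0.117]
contact_force: [-0.4, 0.3, -2.5]
opening: 0.0243
t 6.4 pos [ 0.555  -0.2581  0.0971] yaw 81.53 x [ 0.002 -0.001 -1.   ] open 0.0243 F [-0.4  0.3 -2.5] row [ 5.6  0.5 -0.8] 0.03 q [ 0.85  0.62 -0.7   1.72  0.47  0.97 -0.18]
```

```bash
for i in 1 2 3 4; do python3 -m jog '[1,1,0,0,0, 1,1.5,0,0,0, 1,1.5,0,0,0]' | grep -v -e rot -e opening; done
```

```text
t: 6.7
tool_pos: [0.5542, -0.2581, 0.0946]
contact_force: [0.9, -0.5, -1.9]
t: 7.0
tool_pos: [0.5541, -0.258, 0.0927]
contact_force: [-1.2, -0.7, -1.5]
t: 7.3
tool_pos: [0.5543, -0.258, 0.0918]
contact_force: [-1.2, 1.2, 2.6]
t: 7.6
tool_pos: [0.5543, -0.258, 0.0918]
contact_force: [-6.4, 1.8, 15.3]
```

```bash
python3 -m jog '[1,-1,4,0,0, 1,-1,12,0,0, 1,-1,22,0,0, 1,-1,33,0,0, 1,-1,44,0,0, 1,-1,54,0,0, 1,-1,62,0,0, 1,-1,66,0,0]'
python3 -c "
from h import *
snap('wrist','w2')
go(.572,-.1388,.0915,81.5)"
```

```text
t: 8.4
tool_pos: [0.5651, -0.1929, 0.0919]
tool_rot: [0.115, 1.565, -0.117]
contact_force: [0.3, -4.3, 7.2]
opening: 0.0238
t 8.45 pos [ 0.5652 -0.1924  0.0919] yaw 81.57 x [ 0.002 -0.001 -1.   ] open 0.0239 F [ 1.3 -2.8  5.3] row [ 0.3 54.  -1.1] 0.07 q [ 0.75  0.61 -0.71  1.76  0.48  0.95 -0.3 ]
```

View pics/w2.png

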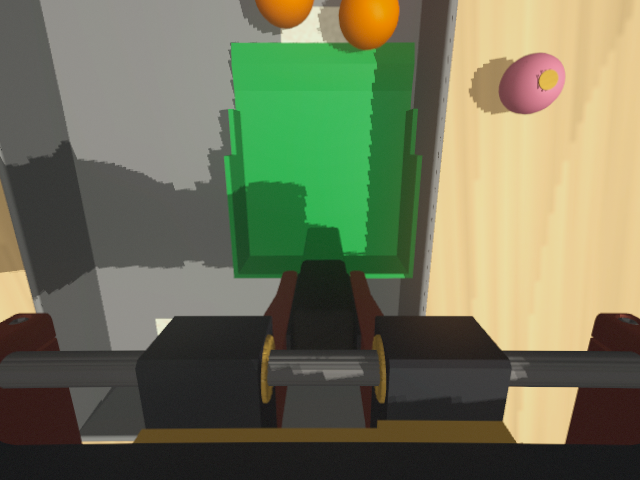

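The wrist view shows the mouth edge at row 43 with both orange knobs just ahead, at (285,5) and (368,15), both inside the scoop's width (232–414). I'll keep pushing.

```bash
python3 -m jog '[1,0,4,0,0, 1,0,10,0,0, 1,0,17,0,0, 1,0,24,0,0, 1,0,31,0,0, 1,0,37,0,0, 1,0,42,0,0, 1,0,46,0,0]' | grep -v rot
python3 -m jog '[1,0,3,0,0, 1,0,6,0,0, 1,0,6,0,0]' | grep -v rot
python3 -c "
from h import *
go(.572,-.1388,.0915,81.5)"
```

```text
t: 9.25
tool_pos: [0.572, -0.1486, 0.092]
contact_force: [0.7, -6.1, 7.1]
opening: 0.0239
t: 9.55
tool_pos: [0.5729, -0.1419, 0.0919]
contact_force: [0.2, -3.1, 6.4]
opening: 0.0236
t 9.55 pos [ 0.5729 -0.1419  0.0919] yaw 81.5 x [ 0.003 -0.002 -1.   ] open 0.0236 F [ 0.2 -3.1  6.4] row [ 0.4  3.  -1.4] 0.0 q [ 0.67  0.6  -0.71  1.78  0.48  0.94 -0.39]
```

```bash
python3 -m jog '[1,0,2,0,0, 1,0,3,0,0, 1,0,3,0,0]' | grep -v rot
python3 -c "
from h import *
snap('wrist','w3')
go(.572,-.1388,.0915,81.5)"
```

```text
t: 9.85
tool_pos: [0.5731, -0.1403, 0.092]
contact_force: [1.0, -7.0, 7.6]
opening: 0.0239
t 9.9 pos [ 0.5732 -0.1403  0.092 ] yaw 81.44 x [ 0.002 -0.003 -1.   ] open 0.0239 F [ 0.1 -5.6  7.7] row [ 0.5  1.3 -1.4] -0.06 q [ 0.67  0.6  -0.71  1.78  0.48  0.94 -0.4 ]
```

View pics/w3.png

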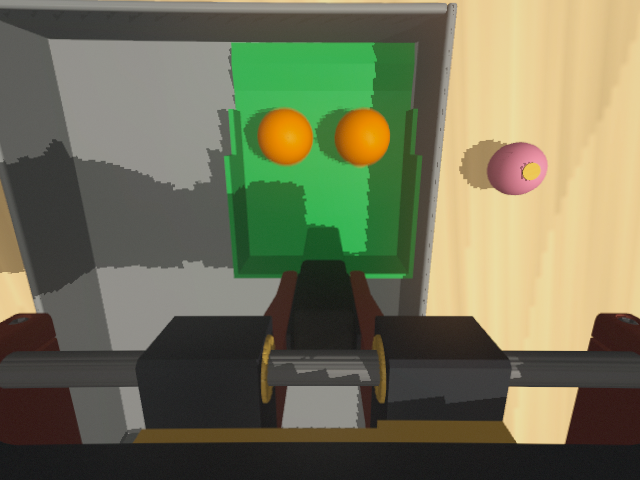

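Both knobs are in the scoop behind the ridge, at (285,136) and (362,137). I'll settle, back off the wall slightly and lift.

```bash
python3 -m jog '[1,0,0,0,0, 1,0,0,0,0, 1,-1,-1,0,0, 1,-2,-2,-1,0, 1,-4,-3,-2,0, 1,-8,-3,-2,0, 1,-14,-3,-2,0, 1,-22,-3,-2,0]' | grep -v rot
python3 -m jog '[1,-10,0,0,0, 1,-22,0,0,0, 1,-34,0,0,0, 1,-46,0,0,0, 1,-58,0,0,0, 1,-68,0,0,0, 1,-76,0,0,0, 1,-80,0,0,0]' | grep -v rot
python3 -c "
from h import *
snap('wrist','w4')
go(.52,.12,.2,81.5)"
```

```text
t: 10.7
tool_pos: [0.5695, -0.1406, 0.1132]
contact_force: [0.1, 0.8, -1.9]
opening: 0.0237
t: 11.5
tool_pos: [0.5699, -0.141, 0.1939]
contact_force: [0.2, -0.2, -2.6]
opening: 0.0236
t 11.55 pos [ 0.57  -0.141  0.194] yaw 81.52 x [ 0.001 -0.    -1.   ] open 0.0239 F [ 0.1 -0.4 -3.5] row [ -6.1 250.8 -87.9] 0.02 q [ 0.73  0.49 -0.78  1.69  0.37  1.12 -0.31]
```

View pics/w4.png

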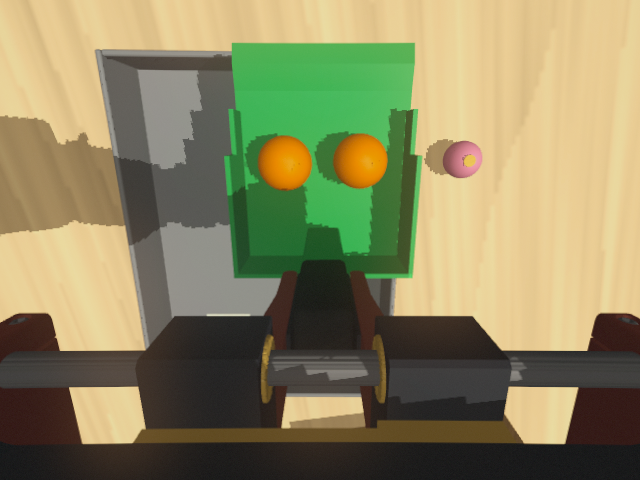

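Both knobs ride in the scoop at (285,162) and (360,160), and it is clear of the bin. I'll carry it slowly.

```bash
python3 -m jog '[1,0,2,-1,0, 1,0,6,-2,0, 1,0,12,-4,0, 1,0,20,-7,0, 1,0,29,-10,0, 1,0,38,-13,0, 1,0,47,-16,0, 1,0,56,-19,0]' | grep pos
python3 -m jog '[1,0,9,-3,0, 1,0,18,-6,0, 1,0,27,-9,0, 1,0,36,-12,0, 1,0,45,-16,0, 1,0,54,-19,0, 1,0,63,-22,0, 1,0,72,-25,0]' | grep pos
python3 -m jog '[1,0,9,-3,0, 1,0,18,-6,0, 1,0,27,-9,0, 1,0,36,-12,0, 1,0,45,-16,0, 1,0,54,-19,0, 1,0,63,-22,0, 1,0,72,-25,0]' | grep pos
python3 -m jog '[1,0,9,-3,0, 1,0,18,-6,0, 1,0,27,-9,0, 1,0,35,-12,0, 1,0,41,-15,0, 1,0,46,-17,0, 1,0,49,-18,0, 1,0,50,-19,0]' | grep pos
python3 -c "
from h import *
snap('wrist','w5')
go(.52,.12,.0865,81.5)"
```

```text
tool_pos: [0.5589, -0.0817, 0.1929]
tool_pos: [0.5448, -0.0071, 0.1929]
tool_pos: [0.5307, 0.0678, 0.1929]
tool_pos: [0.5194, 0.1195, 0.1929]
t 14.8 pos [0.5193 0.1194 0.1929] yaw 81.53 x [-0. -0. -1.] open 0.0238 F [ 0.2  0.2 -2.5] row [106.4   0.7   0.6] 0.03 q [ 0.35  0.41 -0.85  1.81  0.35  1.07 -0.78]
```

View pics/w5.png

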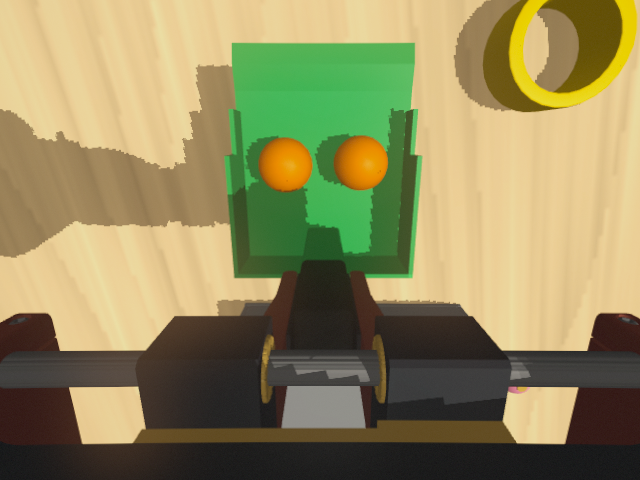

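Both knobs are still inside, at (285,164) and (361,162). The bench below is clear, with the ring away at the upper right. I'm lowering.

```bash
python3 -m jog '[1,6,0,0,0, 1,20,0,0,0, 1,38,0,0,0, 1,56,0,0,0, 1,74,0,0,0, 1,88,0,0,0, 1,98,0,0,0, 1,101,0,0,0]' | grep -e pos -e force
for i in 1 2 3; do python3 -m jog '[1,1,0,0,0, 1,1.5,0,0,0, 1,1.5,0,0,0]' | grep -e pos -e force; done
```

```text
tool_pos: [0.5188, 0.119, 0.0905]
contact_force: [-0.5, 0.4, -1.8]
tool_pos: [0.5198, 0.1194, 0.0909]
contact_force: [0.4, -0.3, -2.3]
tool_pos: [0.5195, 0.1192, 0.089]
contact_force: [-0.5, 0.3, -2.6]
tool_pos: [0.5194, 0.1193, 0.0873]
contact_force: [0.1, -0.6, -2.5]
```

```bash
python3 -m jog '[1,0.6,0,0,0, 1,0.6,0,0,0, 1,0.6,0,0,0]' | grep -e pos -e force
python3 -m jog '[1,0.4,0,0,0, 1,0.4,0,0,0, 1,0.4,0,0,0]' | grep -e pos -e force
```

```text
tool_pos: [0.5195, 0.1193, 0.0868]
contact_force: [-0.1, 0.3, -2.6]
tool_pos: [0.5194, 0.1194, 0.0868]
contact_force: [-2.2, -1.6, 5.9]
```

Contact with the bench (about 6 N). Now release gently.

```bash
python3 -m jog '[0.4,0,0,0,0, 0.2,0,0,0,0, 0,0,0,0,0, -0.5,0,0,0,0, -1,0,0,0,0, -1,0,0,0,0, -1,0,0,0,0, -1,0,0,0,0]' | grep -e pos -e force -e open
python3 -m jog '[-1,0,0,0,0, -1,0,0,0,0, -1,-10,0,0,0, -1,-30,0,0,0, -1,-60,0,0,0, -1,-90,0,0,0, -1,-120,0,0,0, -1,-130,0,0,0]' | grep -e pos -e force -e open -e ^t:
python3 -c "
from h import *
snap('side','s1'); snap('top','t1')
go(.52,.12,.2,81.5)
a=cv2.imread('pics/s1.png');b=cv2.imread('pics/t1.png')
cv2.imwrite('pics/f.png',np.hstack([a[60:460,100:500],b[100:400,200:500].repeat(1,0)] if 0 else [a[60:460,100:500],cv2.resize(b[120:360,170:410],(400,400))]))"
```

```text
tool_pos: [0.5194, 0.1193, 0.0864]
contact_force: [-1.7, 0.6, 0.3]
opening: 0.0788
t: 18.7
tool_pos: [0.5206, 0.1201, 0.2199]
contact_force: [0.1, -0.2, -0.3]
opening: 0.0877
t 18.8 pos [0.5202 0.1195 0.218 ] yaw 81.51 x [ 0.003  0.    -1.   ] open 0.0878 F [-0.3  0.  -0.4] row [18.   0.4 -0.3] 0.01 q [ 0.36  0.39 -0.87  1.78  0.33  1.12 -0.76]
```

View pics/f.png

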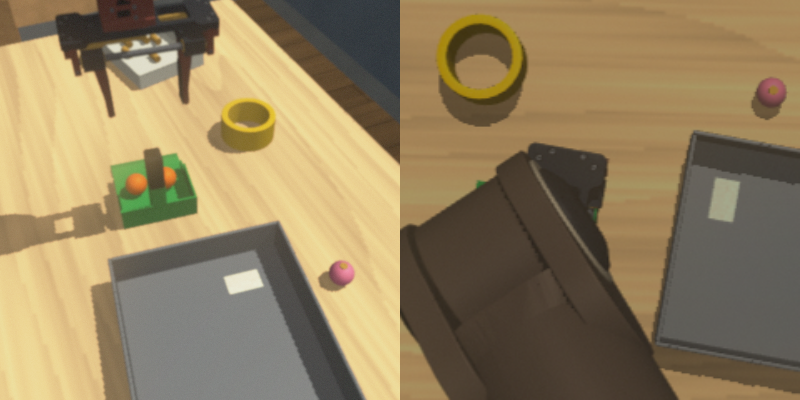

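The scoop stands upright outside the bin at about (153,190) in the left panel, with both orange knobs in it. The gripper is clear, and the pink knob is where it was.

```bash
python3 -c "
from cell import robot
print(robot.sign_off())"
```

```text
the job is handed in; nothing more can be done
None
```

The job is done and handed in at about 19 s on the robot's clock, against the 53 s limit. I gripped the green scoop by its upright grip and set it on the bin floor behind the orange knobs. I then pushed it along the side wall to the end wall, where both knobs rolled in. After that I lifted it out, stood it on the bench between the bin and its old spot, let go and raised the gripper clear.

- **Final picture:** the side view shows the scoop upright outside the bin with both orange knobs in it. The gripper is open, above the scoop and touching nothing. The arm hid the scoop in the last top view, so only the side view confirms this.
- **Forces:** the readings I took at the end of each move never exceeded about 17 N, briefly when the scoop touched the bin floor.
- **Other objects:** the gripper was never near the orange knobs. The pink knob was not touched, and it stood in place in the final picture. I steered the scoop clear of the black knob but did not check it at the end.

No check failed. The orange knobs' distances from the side wall measured 34.5 and 84.5 mm, about 0.5 mm under the stated ranges and within the camera's accuracy.

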